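Open the child-safe stain-remover bottle in the guest laundry

ROBOT

A 7-joint arm with a two-finger parallel gripper is mounted at the origin on the work surface. World frame = base frame: x ahead of the robot, y to its left, z up, the work surface at z = 0. Lengths are in m, angles in rad, forces in N, time in s.
With the tool pointing down it reaches from about 0.425 to 0.875 m from the base axis. Payload 4.7 kg.
Tool frame: the origin (TCP) lies at the centre of the arm's flange, where the gripper is bolted on; the fingertips stand 182 mm ahead of it and the grasp point (between the pads) lies 164 mm ahead of it; z points along the fingers, y is the direction in which the jaws open and shut (so a half turn about z gives the same grasp; the last joint's range is limited). The gripper opens to 87 mm and grips with 3 to 60 N. Pads are 19 mm wide; open, the fingers measure 117 mm over their backs; the gripper's body (75 mm by 190 mm) begins 51 mm behind the grasp point.
Start: joints at [1.246, 0.321, -0.07, 1.45, 0.023, 1.371, -0.057], TCP at [0.216, -0.613, 0.405] pointing down, gripper open.
Joint ranges: [-2.86, 2.86], [-0.3, 2.09], [-1.38, 1.24], [0.06, 2.45], [-1.56, 4.7], [0.09, 2.05], [-2.69, 2.69]. Speed limits (rad/s): [2.57, 2.57, 3.14, 3.14, 3.14, 3.14, 3.14].

INTERFACE

Orientations are given as a rotation vector (axis times angle).
In Python, from bench import get_state, get_image, close_job, spot_in, masks_of gives the robot as it stands.
- The arm moves only by the tool arm_command, never from a script. Its argument "motion" is a list that holds one entry, the list of rows, each a list of 5 numbers: the closure, from -1 (fully open) to 1 (shut), so that 0 is half open, then the shift along the tool's x, y, z in m, then the turn about the tool's z in rad. A call has 1 to 12 rows; each row is the pose to reach, as a shift and turn from the pose commanded when the call began, along the tool's axes at that moment; what a row does not reach only later rows make up. A row lasts 1/8 s, in which the tool goes at most 62.5 mm and 10.7 degrees, less where a joint would pass 70% of its speed; a pose out of reach is approached as far as the arm can. A call with a gripper value outside its range is refused whole. The fingers move at their own pace and stop on an object; "grip_force" is the grip in N (left out, the last holds). Time passes only in rows, so rows that repeat a pose let the fingers close. It gives the time, the measured TCP pose, the force and the opening at its end, in the units of the state.
- get_state(): the state, without advancing time (a new reading comes with each control period).
- get_image(name): name is "scene" or "top" or "wrist"; returns a dict with "img" (420x560x3 uint8, red, green, blue), "vertical_fov" (degrees; the focal length in pixels is half the picture's height over the tangent of half this angle, whatever the lens; pixels are square), "cx", "cy" (the principal point, pixels), "rvec" (rotation vector, rad) and "tvec" (3), from world to camera coordinates, as OpenCV has them; the wrist camera has in their place "mount" (4x4, takes a point from camera to tool coordinates, whose origin is the TCP and whose axes are the flange's). Camera axes: x right, y down, z forward; pixel columns grow to the right and rows downward; lengths in m; the calibration is good to about 2 mm. A picture is of the moment at which its call begins: read the wrist's pose just before it. There is no depth.
- close_job(): hands the job in, once; it reports no verdict.
Trained networks look in a picture, given as the dict that the camera call returned (one of the last four; its "shot" number tells which), for a name from the list of things; names that differ only in an ending like _2 or _b are one class to them, and where a whole thing is asked for, a point or a joint stands for the part that bears it (a point fixed in the world has none). Each returns a list of dicts, best first, with "score" (0 to 1); they miss things now and then, are a little off and sometimes report something else, mostly with a low value. They report only what shows in the picture. A call takes as long as a camera call. They do not tell look-alikes from the thing itself.
- spot_in(picture, label): "box" ([left, top, right, bottom] in pixels, round what is visible of it).
- masks_of(picture, label): "region" (420x560 bool, what is visible of it) and "box" ([left, top, right, bottom] in pixels, round what is visible of it).
The state is a dict: "time": time; "joint_positions": joint angles; "qd": joint speeds; "joint_torque": joint torques, N m; "position": TCP position; "tool_rot": TCP orientation; "ft_force": force on the tool from outside, world axes, zero at the start; "torque": the same for the moment, N m; "grip_width": opening from 0.0 (shut) to 1.0 (fully open).
Only numpy, scipy, OpenCV 4.12 (cv2) and the standard library are available. Lean on these libraries where they do the work, as an engineer would, in place of code of your own. Each camera call takes 0.05 s, during which the arm holds its last target. There are 200 camera calls.

TASK

One of the three bottles standing in the steel bottle rack has a dosing cup upside down over its push-and-turn safety cap: take the cup off and stand it, still mouth down, on the drip tray in front of the bottles, without dropping it. Then push the safety cap down, turn it anticlockwise until it comes free, and lift it off; finish while still holding the cap upright, a few centimetres straight above the open bottle, which stays standing in its well, and leave the other bottles, the brush and the scoop where they are.

Things in the scene. Friction and masses are not known exactly. Their poses are not given: they have to be found in the camera images.
- rack: Fixed stainless bottle rack: flat sheet 290 mm (its x, from -170 to +120 mm) by 430 mm (its y), 3 mm thick, rim 12 mm high, z up. At its rear, centred at x = +60 mm and y = -135, 0, +135 mm, stand three bottle wells, inside 80 x 104 mm, walls ending 33 mm above the counter.
- drip_center (a point): Middle of the flat drip tray, the front part of the rack: on its floor, 3 mm above the counter; rack axes. Flat for 87 mm before and 97 mm behind this point (-x, +x) and 210 mm to either side (y). A brush and a scoop lie about 145 mm to either side; the middle is empty. Keep clear of the tall bottles behind. The cup's axis must end within 57 mm before, 70 mm behind and 185 mm to the sides.
- bottle: Stain-remover bottle, the only one with a cup over its cap: white, body 76 mm (its x) by 100 mm (y) by 130 mm high, shoulder to 148 mm, round neck 31 mm wide with lugs (39 mm over them). 0.5 to 1.1 kg, loose in any of the three wells with 2 mm play a side; the well keeps it from turning. Origin under its base, z up the neck's axis.
- bottle_mouth (a point): Centre of the bottle's mouth, on the neck's axis, 173 mm above the bottle's base. Bottle axes.
- cap_center (a point): Centre of the safety cap: ribbed grey plastic, 48 mm across, 24.5 mm high, 22 g; on its axis, 12 mm below its top. Locked on, it is 173 mm above the bottle's base. The shoulder under it is low: finger tips may go 5 mm below its lower edge. Grip its sides once for the whole job; 60 to 70 N holds it well.
- cap: The same cap, origin at the centre of its lower edge, z up; locked, its x is along the bottle's (within 0.1 rad). A spring holds it up in its locks: push it down over 4.5 mm (about 10 N; hard stop at 6.5 mm), keep it down, turn anticlockwise from above 1.2 rad (free to lift from 1.0 to 1.4 rad, where a stop is), lift straight up. Unpushed it is blocked; pulled it lifts the bottle.
- cup_center (a point): Centre of the dosing cup: white plastic, 59 mm outside diameter, 32.5 mm high, wall 2.5 mm, 18 g. It starts mouth down over the cap, its floor resting on the cap's top, 3 mm play round the cap. This point is on its axis, 16 mm above the mouth's edge; z points up while the mouth is down. At the start its closed top is 191 mm above the counter.
- cup: The same cup, origin at the centre of its mouth's edge, z towards its closed end (up at the start).
- softener: Neighbouring bottle in another well: white, 74 x 98 mm, 192 mm tall, small round flip cap. Leave alone. Origin under its base.
- spray: Neighbouring bottle in another well: white, 70 x 94 mm, 194 mm tall, trigger spray head pointing away from the drip tray. Leave alone. Origin under its base.
- brush: Small wooden hand brush, 36 x 70 mm, 30 mm high, near one end of the drip tray. Leave alone. Origin under its centre.
- scoop: White powder scoop: bowl 40 x 50 mm, 26 mm high, with a 40 mm handle, near the other end of the drip tray. Leave alone. Origin under its bowl's centre.
Mind the look-alikes: they are no part of the job. Leave any red or turquoise look-alike of the cup alone.

How it is judged:
By the outcome, as a careful person would: the job done as asked, in the order asked, and still so for the second after the job is handed in, while the arm keeps its last pose, push and grip.
It also fails if it takes over 54 s, if anything falls off the work surface, if the arm or the gripper's body presses on something with over 40 N, if the wrist force passes 120 N, or if a joint passes its speed limit or range.

## Working session

There is one attempt and no reset: what is moved stays moved. The work goes in short steps, Python scripts to look and compute and a tool call to move; the robot and the scene stay as the last step left them, time stands still between calls to the robot, and variables do not carry over. Pictures are saved under pics/ and viewed, on a budget of 10 in all, crops included, one or two more only if the job needs it, and the job is handed in when it is done.

Besides the shell and the picture viewer there is one more tool, called after "Request:" by a JSON object that holds its "op" and its "data", one argument or row to a line. arm_command: Moves the arm, as the interface text tells. Its arguments: {"type":"object","properties":{"motion":{"type":"array"},"grip_force":{"type":"number"}},"required":["motion"]}

```bash
mkdir -p pics
cat > h.py <<'E'
from bench import *
import numpy as np, cv2
from scipy.spatial.transform import Rotation as R
def cam(p,st=None):
    f=p["img"].shape[0]/2/np.tan(np.radians(p["vertical_fov"])/2)
    if "rvec" in p:
        Rc=R.from_rotvec(np.ravel(p["rvec"])).as_matrix(); C=-Rc.T@np.ravel(p["tvec"]); return f,Rc.T,C
    M=np.array(p["mount"]);T=R.from_rotvec(st["tool_rot"]).as_matrix()
    return f,T@M[:3,:3],np.array(st["position"])+T@M[:3,3]
def ray(p,u,v,st=None):
    f,A,C=cam(p,st); d=A@np.array([(u-p["cx"])/f,(v-p["cy"])/f,1]); return C,d/np.linalg.norm(d)
def atz(p,u,v,z,st=None):
    C,d=ray(p,u,v,st); return C+d*(z-C[2])/d[2]
def proj(p,X,st=None):
    f,A,C=cam(p,st); q=(np.array(X)-C)@A; return np.array([p["cx"]+f*q[0]/q[2],p["cy"]+f*q[1]/q[2]])
def save(n,p): cv2.imwrite("pics/"+n,p["img"][:,:,::-1])
E
python3 - <<'E'
from h import *
print(get_state())
ims=[]
for n in ["scene","top"]:
    p=get_image(n); ims.append(p["img"])
    print(n,{k:p[k] for k in p if k!="img"})
    for l in ["cup","cap","bottle","softener","spray","brush","scoop"]:
        print(l,[(np.round(d["box"]).tolist(),round(d["score"],2)) for d in spot_in(p,l)][:4])
    save(n+".png",p)
cv2.imwrite("pics/a.png",cv2.resize(np.vstack(ims),None,fx=.7,fy=.7)[:,:,::-1])
E
```

```text
{'time': 0.0, 'joint_positions': array([ 1.24613783,  0.32183449, -0.07005161,  1.45164225,  0.02263515,
        1.37079339, -0.05687739]), 'qd': array([ 0.00092437, -0.00068763,  0.00207796,  0.00167447,  0.0001084 ,
        0.00124423,  0.0002749 ]), 'joint_torque': array([ 3.09441680e-05, -4.91287422e+01, -4.04000301e-01, -3.12528741e+01,
       -6.40635495e-02,  4.37452400e-02,  2.13025046e-04]), 'position': array([ 0.21588733, -0.61289566,  0.40366991]), 'tool_rot': array([-3.09481858e+00, -5.29313859e-01,  7.17747096e-04]), 'ft_force': array([-0.13787898,  0.33219216,  0.04462572]), 'torque': array([ 0.01329736,  0.01359263, -0.01718137]), 'grip_width': 0.9977910417401286}
scene {'vertical_fov': 49.44120937665606, 'cx': 279.4722669448467, 'cy': 209.99152328563585, 'rvec': array([ 1.91736937,  1.87750561, -0.54884176]), 'tvec': array([-0.03564054, -0.41233586,  1.30478367]), 'shot': 1}
cup [([403.0, 233.0, 432.0, 265.0], 0.91), ([117.0, 254.0, 147.0, 288.0], 0.78), ([260.0, 206.0, 292.0, 243.0], 0.75)]
cap []
bottle [([253.0, 218.0, 304.0, 280.0], 0.95)]
softener [([178.0, 217.0, 237.0, 288.0], 0.87)]
spray [([316.0, 204.0, 373.0, 274.0], 0.89)]
brush [([183.0, 205.0, 220.0, 231.0], 0.69)]
scoop [([327.0, 190.0, 365.0, 215.0], 0.67)]
top {'vertical_fov': 56.985035340109526, 'cx': 276.01739159637003, 'cy': 207.86883995036078, 'rvec': array([ 2.15292573, -2.13916916,  0.20297468]), 'tvec': array([0.00102544, 0.56897675, 0.83042964]), 'shot': 2}
cup [([260.0, 150.0, 284.0, 180.0], 0.86), ([129.0, 178.0, 159.0, 209.0], 0.71), ([386.0, 167.0, 410.0, 197.0], 0.63)]
cap [([177.0, 156.0, 373.0, 290.0], 0.42)]
bottle [([248.0, 153.0, 295.0, 201.0], 0.88)]
softener [([306.0, 145.0, 362.0, 195.0], 0.74)]
spray [([184.0, 139.0, 237.0, 205.0], 0.67)]
brush [([322.0, 222.0, 360.0, 243.0], 0.78)]
scoop [([183.0, 235.0, 225.0, 257.0], 0.57)]
```

View pics/scene.png

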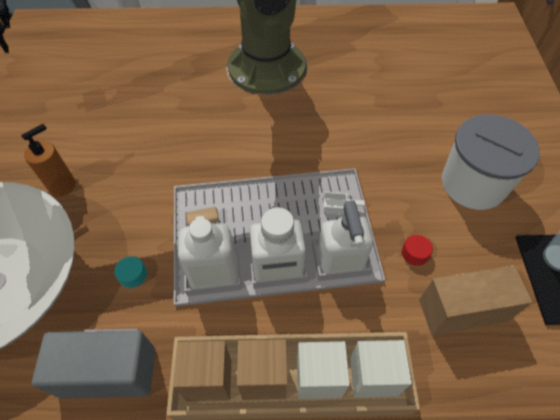

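View pics/top.png

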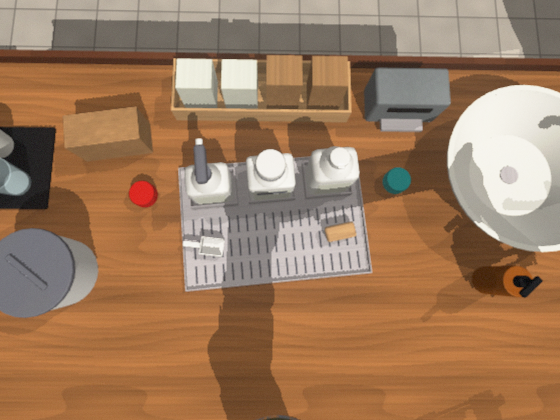

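The uncapped look-alikes are clear: the cup sits on the middle bottle, at about (276,222) in the scene picture and (270,163) in the top one. The spray is at (200,170) and the softener at (339,160) in the top picture. The brush and scoop lie at the two ends of the tray, and the red and turquoise cups are off the rack.

```bash
cat >> h.py <<'E'
from scipy.optimize import minimize
def cyl(x,y,z0,z1,r):
    a=np.linspace(0,2*np.pi,40); return [(x+r*np.cos(t),y+r*np.sin(t),z) for t in a for z in (z0,z1)]
def fitcyl(views,x0,z0,z1,r):
    # views: (pic,state,box) ; matches projected box to seen box edges given in 'use'
    def cost(q):
        c=0
        for p,s,b,use in views:
            P=np.array([proj(p,X,s) for X in cyl(q[0],q[1],z0,z1,r)])
            B=np.r_[P.min(0),P.max(0)]
            c+=sum((B[i]-b[i])**2 for i in use)
        return c
    m=minimize(cost,x0,method="Nelder-Mead",options=dict(xatol=1e-4)); return m.x,m.fun
E
python3 - <<'E'
from h import *
s=get_image("scene"); t=get_image("top")
r=[atz(t,u,v,.012) for u,v in [(179,163),(358,152),(370,272),(187,290)]]; print("top rack",np.round(r,3))
r=[atz(s,u,v,.012) for u,v in [(174,181),(361,171),(380,282),(174,299)]]; print("scene rack",np.round(r,3))
v=[]
for p in (s,t):
    ms=masks_of(p,"cup"); 
    for m in ms: print(np.round(m["box"]),m["score"],m["region"].sum())
    g=(270,163) if p is t else (276,222)
    m=min(ms,key=lambda m:abs((m["box"][0]+m["box"][2])/2-g[0])+abs((m["box"][1]+m["box"][3])/2-g[1]))
    ys,xs=np.nonzero(m["region"]); b=[xs.min(),ys.min(),xs.max()+1,ys.max()+1]; print(b)
    print(atz(p,(b[0]+b[2])/2,(b[1]+b[3])/2,.175))
    v.append((p,None,b,(0,1,2,3)))
print(fitcyl(v,atz(t,270,163,.175)[:2],.1585,.191,.0295))
for q in v: print(fitcyl([q],atz(t,270,163,.175)[:2],.1585,.191,.0295))
E
```

```text
top rack [[ 0.682  0.236  0.012]
 [ 0.714 -0.195  0.012]
 [ 0.426 -0.214  0.012]
 [ 0.384  0.205  0.012]]
scene rack [[ 0.411 -0.221  0.012]
 [ 0.391  0.222  0.012]
 [ 0.677  0.227  0.012]
 [ 0.704 -0.19   0.012]]
[403. 234. 434. 262.] 0.87 740
[114. 254. 149. 287.] 0.77 800
[259. 208. 292. 244.] 0.6 1021
[np.int64(261), np.int64(207), np.int64(294), np.int64(244)]
[0.6342809  0.01908012 0.175     ]
[385. 166. 410. 196.] 0.74 599
[258. 148. 283. 182.] 0.67 800
[np.int64(256), np.int64(149), np.int64(286), np.int64(182)]
[0.63206689 0.01791705 0.175     ]
(array([0.6327666 , 0.01867425]), np.float64(2.3060474204617067))
(array([0.63396648, 0.01918735]), np.float64(0.2827590608252418))
(array([0.63160583, 0.01806487]), np.float64(0.30228636064103326))
```

Request:
{"op": "arm_command", "data": {
  "motion": [
    [[-1,0,0,-0.046,0],[-1,0.05,-0.038,-0.046,0.02],[-1,0.1,-0.076,-0.046,0.04],[-1,0.15,-0.114,-0.046,0.06],[-1,0.2,-0.152,-0.046,0.08],[-1,0.25,-0.19,-0.046,0.1],[-1,0.3,-0.228,-0.046,0.13],[-1,0.35,-0.266,-0.046,0.16],[-1,0.4,-0.304,-0.046,0.19],[-1,0.45,-0.342,-0.046,0.22],[-1,0.5,-0.38,-0.046,0.25],[-1,0.55,-0.418,-0.046,0.27]]
  ]
}}

```text
time: 2.5
position: [0.5948, -0.0373, 0.4511]
tool_rot: [3.139, 0.106, 0.001]
ft_force: [0.9, -0.1, 0.1]
grip_width: 1.0
```

Run:
```python
from h import *
s=get_state(); print(s["position"],s["tool_rot"],s["joint_positions"],s["time"])
print(R.from_rotvec(s["tool_rot"]).as_matrix().round(4))
p=get_image("wrist"); save("w1.png",p); print(p["mount"],p["vertical_fov"])
for l in ["cup","bottle"]: print(l,[(np.round(d["box"]).tolist(),round(d["score"],2)) for d in spot_in(p,l)][:4])
print(proj(p,[.633,.019,.191],s))
```

```text
[ 0.5947726  -0.03727155  0.45111253] [3.13909711e+00 1.05732920e-01 1.39858416e-03] [ 0.50733399  0.23247834 -0.58137796  1.50504687  0.12868601  1.44139698
 -1.58163858] 2.5
[[ 9.977e-01  6.730e-02  9.000e-04]
 [ 6.730e-02 -9.977e-01 -7.000e-04]
 [ 9.000e-04  7.000e-04 -1.000e+00]]
[[-3.81966870e-05 -9.59360753e-01 -2.82182465e-01  7.81383859e-02]
 [ 9.99999953e-01  4.94699663e-05 -3.03549086e-04 -2.12009868e-04]
 [ 3.05172636e-04 -2.82182464e-01  9.59360706e-01  2.11052532e-02]
 [ 0.00000000e+00  0.00000000e+00  0.00000000e+00  1.00000000e+00]] 63.287163385398685
cup [([455.0, 124.0, 521.0, 172.0], 0.75), ([164.0, 114.0, 251.0, 199.0], 0.73)]
bottle [([161.0, 97.0, 278.0, 185.0], 0.87)]
[204.16844744 157.99289121]
```

View pics/w1.png

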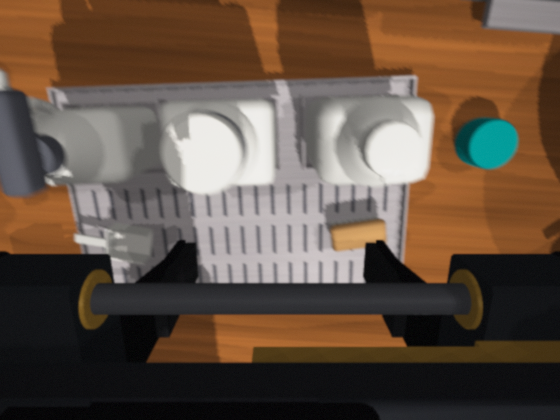

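The wrist picture shows the cup's closed top at about (204,152), with the softener and turquoise cup to its right and the spray to its left. The rack edge tilts about 0.03 rad from the tool. I'll refine the cup's position from this view.

Run:
```python
from h import *
s=get_state(); p=get_image("wrist")
for m in masks_of(p,"cup"): 
    ys,xs=np.nonzero(m["region"]); b=[xs.min(),ys.min(),xs.max()+1,ys.max()+1]; print(b,m["score"])
    if b[0]<300: print(fitcyl([(p,s,b,(0,1,2,3))],[.633,.019],.1585,.191,.0295))
g=cv2.cvtColor(p["img"],cv2.COLOR_RGB2GRAY)[95:215,140:270]
c=cv2.HoughCircles(cv2.GaussianBlur(g,(3,3),0),cv2.HOUGH_GRADIENT,1,20,param1=60,param2=15,minRadius=34,maxRadius=50)
print([] if c is None else [(q+[140,95,0],atz(p,q[0]+140,q[1]+95,.191,s)) for q in c[0][:4]])
f=cam(p)[0]; print("expected r",f*.0295/ (.43-.191))
```

```text
[np.int64(170), np.int64(112), np.int64(255), np.int64(197)] 0.59
(array([0.63378865, 0.01831136]), np.float64(3.0143171645756874))
[np.int64(460), np.int64(121), np.int64(524), np.int64(173)] 0.56
[(array([213.5       , 152.5       ,  41.59999847]), array([0.63670985, 0.01664138, 0.191     ]))]Traceback (most recent call last):
  File "<stdin>", line 9, in <module>
  File "h.py", line 8, in cam
    M=np.array(p["mount"]);T=R.from_rotvec(st["tool_rot"]).as_matrix()
                                           ~~^^^^^^^^^^^^
TypeError: 'NoneType' object is not subscriptable
```

Request:
{"op": "arm_command", "data": {
  "motion": [
    [[-1,0.02,-0.026,0.0,0],[-1,0.041,-0.052,0.0,0],[-1,0.041,-0.052,0.02,0],[-1,0.041,-0.052,0.045,0],[-1,0.041,-0.052,0.07,0],[-1,0.041,-0.052,0.09,0],[-1,0.041,-0.052,0.106,0],[-1,0.041,-0.052,0.106,0],[-1,0.041,-0.052,0.106,0]]
  ],
  "grip_force": 12
}}

```text
time: 3.88
position: [0.6316, 0.0159, 0.3456]
tool_rot: [3.14, 0.108, 0.002]
ft_force: [-0.9, -0.7, 0.1]
grip_width: 1.001
```

Request:
{"op": "arm_command", "data": {
  "motion": [
    [[0.2,0,0,0,0],[0.6,0,0,0,0],[1,0,0,0,0],[1,0,0,0,0],[1,0,0,0,0],[1,0,0,0,0]]
  ],
  "grip_force": 12
}}

```text
time: 4.62
position: [0.6314, 0.016, 0.3449]
tool_rot: [-3.14, -0.108, -0.0]
ft_force: [0.5, -0.3, 1.1]
grip_width: 0.678
```

Request:
{"op": "arm_command", "data": {
  "motion": [
    [[1,0,0,-0.015,0],[1,0,0,-0.035,0],[1,0,0,-0.06,0],[1,-0.02,0,-0.06,0],[1,-0.05,0,-0.06,0],[1,-0.08,0,-0.06,0],[1,-0.11,0,-0.06,0],[1,-0.134,0,-0.05,0],[1,-0.134,0,-0.02,0],[1,-0.134,0,0.01,0],[1,-0.134,0,0.04,0],[1,-0.134,0,0.06,0]]
  ]
}}

```text
time: 6.12
position: [0.4978, 0.0067, 0.285]
tool_rot: [3.139, 0.108, 0.001]
ft_force: [0.5, -0.6, -0.6]
grip_width: 0.678
```

Run:
```python
from h import *
p=get_image("top"); q=get_image("scene"); s=get_state(); print(s["position"],s["grip_width"],s["ft_force"],s["joint_positions"])
cv2.imwrite("pics/b.png",np.hstack([cv2.resize(p["img"][110:310,160:400],None,fx=1.65,fy=1.65),cv2.resize(q["img"][140:340,150:390],None,fx=1.65,fy=1.65)])[:,:,::-1])
```

```text
[0.49712635 0.00664489 0.28408544] 0.6757622360163618 [-0.39349401 -0.56298141  0.29724384] [ 0.51746487  0.13792335 -0.61863746  1.94981206  0.09009749  1.08338774
 -1.64084512]
```

View pics/b.png

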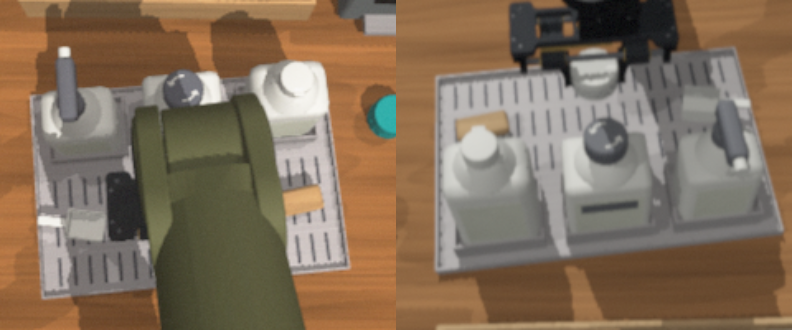

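Held cup is over the empty middle of the tray, and the grey cap with its arrows is bare on the middle bottle. The brush and scoop are clear. Next I lower the cup.

Request:
{"op": "arm_command", "data": {
  "motion": [
    [[1,0,0,0.03,0],[1,0,0,0.06,0],[1,0,0,0.08,0],[1,0,0,0.088,0],[1,0,0,0.091,0],[1,0,0,0.093,0],[1,0,0,0.094,0],[1,0,0,0.095,0],[1,0,0,0.095,0]]
  ]
}}

```text
time: 7.35
position: [0.4977, 0.0067, 0.1898]
tool_rot: [3.14, 0.108, 0.0]
ft_force: [0.6, -0.5, 1.0]
grip_width: 0.677
```

Request:
{"op": "arm_command", "data": {
  "motion": [
    [[1,0,0,0.0005,0],[1,0,0,0.001,0],[1,0,0,0.001,0]]
  ]
}}

```text
time: 7.72
position: [0.4978, 0.0068, 0.1897]
tool_rot: [3.139, 0.108, -0.0]
ft_force: [-3.6, 0.2, 9.3]
grip_width: 0.676
```

Request:
{"op": "arm_command", "data": {
  "motion": [
    [[1,0,0,-0.001,0],[0.2,0,0,-0.001,0],[-0.3,0,0,-0.001,0],[-1,0,0,-0.001,0],[-1,0,0,-0.001,0],[-1,0,0,-0.02,0],[-1,0,0,-0.06,0],[-1,0,0,-0.11,0],[-1,0,0,-0.16,0],[-1,0,0,-0.21,0],[-1,0,0,-0.24,0],[-1,0,0,-0.24,0]]
  ]
}}

```text
time: 9.22
position: [0.498, 0.0073, 0.4326]
tool_rot: [3.138, 0.109, 0.01]
ft_force: [0.3, -0.8, -1.0]
grip_width: 0.999
```

Request:
{"op": "arm_command", "data": {
  "motion": [
    [[-1,0.03,0,0,0],[-1,0.06,0,0,0],[-1,0.075,0,0,0],[-1,0.075,0,0,0],[-1,0.075,0,0,0]]
  ]
}}

```text
time: 9.85
position: [0.5717, 0.0121, 0.4285]
tool_rot: [3.139, 0.109, -0.002]
ft_force: [0.8, -0.5, -0.1]
grip_width: 1.001
```

Run:
```python
from h import *
s=get_state(); print(s["position"],s["tool_rot"],s["joint_positions"])
p=get_image("wrist"); save("w2.png",p)
for l in ["cup","cap"]:
  for m in masks_of(p,l): 
    ys,xs=np.nonzero(m["region"]); b=[xs.min(),ys.min(),xs.max()+1,ys.max()+1]; print(l,b,m["score"])
    if l=="cap": print(fitcyl([(p,s,b,(0,1,2,3))],[.633,.019],.1605,.185,.024))
    else: print(fitcyl([(p,s,b,(0,1,2,3))],[.5,.01],.003,.0355,.0295))
q=get_image("scene")
for m in masks_of(q,"cap"): 
    ys,xs=np.nonzero(m["region"]); b=[xs.min(),ys.min(),xs.max()+1,ys.max()+1]; print("sc",b,m["score"])
    print(fitcyl([(q,None,b,(0,1,2,3))],[.633,.019],.1605,.185,.024))
```

```text
[0.5717205  0.01205056 0.42850266] [ 3.13946044e+00  1.08786039e-01 -1.93807090e-03] [ 0.49626334  0.1944235  -0.64248146  1.5964789   0.11804924  1.39124405
 -1.65996401]
cup [np.int64(0), np.int64(98), np.int64(44), np.int64(153)] 0.82
(array([0.60639939, 0.29977674]), np.float64(495.01096621196973))
cup [np.int64(517), np.int64(101), np.int64(560), np.int64(157)] 0.8
(array([ 0.64217327, -0.26864936]), np.float64(521.480606546253))
cup [np.int64(256), np.int64(205), np.int64(306), np.int64(258)] 0.63
(array([0.5014105, 0.0065118]), np.float64(2.1208431170275626))
cap [np.int64(239), np.int64(90), np.int64(315), np.int64(167)] 0.61
(array([0.63352265, 0.01863492]), np.float64(0.4103719061378859))
cap [np.int64(84), np.int64(56), np.int64(476), np.int64(284)] 0.17
(array([0.61001172, 0.01504832]), np.float64(62737.59685394886))
sc [np.int64(263), np.int64(210), np.int64(291), np.int64(240)] 0.84
(array([0.63179461, 0.01831672]), np.float64(0.4900601080734407))
```

View pics/w2.png

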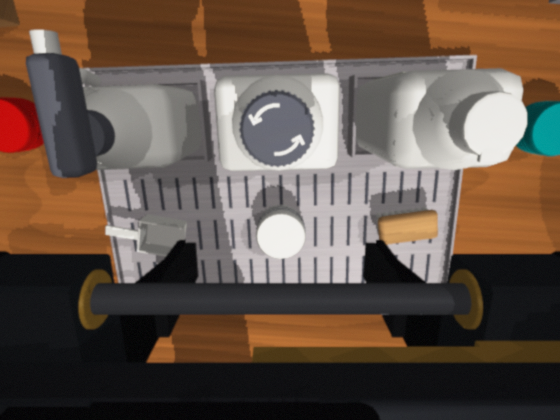

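Cup stands mouth down at about (280,235), middle of the tray. The cap is at (277,128), and the fingers are clear. Next I go onto the cap.

Request:
{"op": "arm_command", "data": {
  "motion": [
    [[-1,0.03,-0.002,0,0],[-1,0.0615,-0.0025,0,0],[-1,0.0615,-0.0025,0.02,0],[-1,0.0615,-0.0025,0.045,0],[-1,0.0615,-0.0025,0.065,0],[-1,0.0615,-0.0025,0.08,0],[-1,0.0615,-0.0025,0.087,0],[-1,0.0615,-0.0025,0.087,0],[-1,0.0615,-0.0025,0.087,0],[-1,0.0615,-0.0025,0.087,0]]
  ]
}}

```text
time: 11.35
position: [0.6339, 0.0187, 0.3425]
tool_rot: [3.14, 0.108, 0.002]
ft_force: [0.0, -0.1, 0.1]
grip_width: 0.999
```

Request:
{"op": "arm_command", "data": {
  "motion": [
    [[-1,-0.0005,0,0.0025,0],[-1,-0.0005,0,0.0025,0],[0.2,-0.0005,0,0.0025,0],[0.6,-0.0005,0,0.0025,0],[1,-0.0005,0,0.0025,0],[1,-0.0005,0,0.0025,0],[1,-0.0005,0,0.0025,0],[1,-0.0005,0,0.0025,0],[1,-0.0005,0,0.0025,0]]
  ],
  "grip_force": 60
}}

```text
time: 12.48
position: [0.6331, 0.0186, 0.3393]
tool_rot: [-3.14, -0.108, -0.0]
ft_force: [-0.7, 0.7, 0.5]
grip_width: 0.543
```

Request:
{"op": "arm_command", "data": {
  "motion": [
    [[1,0,0,0.002,0],[1,0,0,0.004,0],[1,0,0,0.0055,0],[1,0,0,0.006,0],[1,0,0,0.006,0],[1,0,0,0.006,0]]
  ]
}}

```text
time: 13.22
position: [0.6331, 0.0187, 0.3351]
tool_rot: [3.139, 0.108, 0.002]
ft_force: [-4.7, -0.3, 8.8]
grip_width: 0.54
```

Request:
{"op": "arm_command", "data": {
  "motion": [
    [[1,0,0,0.001,0],[1,0,0,0.002,0],[1,0,0,0.002,0],[1,0,0,0.002,0]]
  ]
}}

```text
time: 13.72
position: [0.6332, 0.0187, 0.3334]
tool_rot: [3.139, 0.108, 0.002]
ft_force: [-4.7, 1.3, 10.4]
grip_width: 0.54
```

Request:
{"op": "arm_command", "data": {
  "motion": [
    [[1,0,0,0.0003,-0.08],[1,0,0,0.0003,-0.18],[1,0,0,0.0003,-0.3],[1,0,0,0.0003,-0.42],[1,0,0,0.0003,-0.54],[1,0,0,0.0003,-0.66],[1,0,0,0.0003,-0.78],[1,0,0,0.0003,-0.9],[1,0,0,0.0003,-1.02],[1,0,0,0.0003,-1.14],[1,0,0,0.0003,-1.2],[1,0,0,0.0003,-1.2]]
  ]
}}

```text
time: 15.22
position: [0.6338, 0.0191, 0.3335]
tool_rot: [2.528, 1.862, 0.005]
ft_force: [-2.2, -0.3, 8.9]
grip_width: 0.538
```

Run:
```python
from h import *
s=get_state(); print({k:np.round(s[k],3) for k in s})
T=R.from_rotvec(s["tool_rot"]).as_matrix(); print(T.round(3)); print(np.arctan2(T[1,0],T[0,0]))
q=get_image("scene"); p=get_image("wrist")
cv2.imwrite("pics/c.png",np.hstack([cv2.resize(q["img"][140:300,150:390],None,fx=1.65,fy=1.65),cv2.resize(p["img"],(396,264))])[:,:,::-1])
```

```text
{'time': np.float64(15.225), 'joint_positions': array([ 0.569,  0.451, -0.834,  1.564,  0.345,  1.277, -0.616]), 'qd': array([-0.002, -0.003,  0.006,  0.001,  0.   , -0.001, -0.013]), 'joint_torque': array([  0.375, -39.483,  -8.178, -25.056,   0.239,  -0.612,   0.079]), 'position': array([0.634, 0.019, 0.333]), 'tool_rot': array([2.528, 1.862, 0.005]), 'ft_force': array([-2.213, -0.27 ,  8.901]), 'torque': array([0.04 , 0.336, 0.055]), 'grip_width': np.float64(0.538)}
[[ 0.297  0.955  0.004]
 [ 0.955 -0.297  0.   ]
 [ 0.001  0.003 -1.   ]]
1.2694648260271197
```

View pics/c.png

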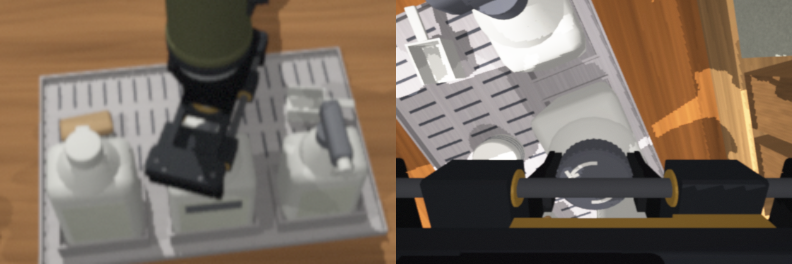

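The cap is held between the pads and has turned 1.20 rad with low moment. The wells and neighbours are unchanged. Now I lift slowly and watch the force.

Request:
{"op": "arm_command", "data": {
  "motion": [
    [[1,0,0,-0.003,0],[1,0,0,-0.006,0],[1,0,0,-0.009,0],[1,0,0,-0.012,0],[1,0,0,-0.012,0],[1,0,0,-0.012,0]]
  ]
}}

```text
time: 16.08
position: [0.6329, 0.0183, 0.3422]
tool_rot: [-2.53, -1.861, 0.002]
ft_force: [0.4, 0.3, -1.0]
grip_width: 0.54
```

Request:
{"op": "arm_command", "data": {
  "motion": [
    [[1,0,0,-0.005,0],[1,0,0,-0.01,0],[1,0,0,-0.016,0],[1,0,0,-0.023,0],[1,0,0,-0.03,0],[1,0,0,-0.037,0],[1,0,0,-0.042,0],[1,0,0,-0.042,0],[1,0,0,-0.042,0],[1,0,0,-0.042,0]]
  ]
}}

```text
time: 17.32
position: [0.6331, 0.0185, 0.3845]
tool_rot: [-2.53, -1.862, 0.001]
ft_force: [0.3, -0.5, -0.3]
grip_width: 0.537
```

Run:
```python
from h import *
s=get_state(); print({k:np.round(s[k],3) for k in ("time","position","ft_force","grip_width","tool_rot")})
q=get_image("scene"); p=get_image("wrist")
print("brush/scoop/bottles",{l:[np.round(d["box"]).tolist() for d in spot_in(q,l)][:1] for l in ["bottle","softener","spray","brush","scoop"]})
cv2.imwrite("pics/d.png",np.hstack([cv2.resize(q["img"][140:300,150:390],None,fx=1.65,fy=1.65),cv2.resize(p["img"],(396,264))])[:,:,::-1])
```

```text
{'time': np.float64(17.325), 'position': array([0.633, 0.018, 0.385]), 'ft_force': array([ 0.326, -0.515, -0.257]), 'grip_width': np.float64(0.537), 'tool_rot': array([-2.530e+00, -1.862e+00,  1.000e-03])}
brush/scoop/bottles {'bottle': [[172.0, 170.0, 385.0, 304.0]], 'softener': [[177.0, 216.0, 238.0, 290.0]], 'spray': [[315.0, 203.0, 372.0, 271.0]], 'brush': [[184.0, 206.0, 218.0, 228.0]], 'scoop': [[325.0, 191.0, 364.0, 215.0]]}
```

View pics/d.png

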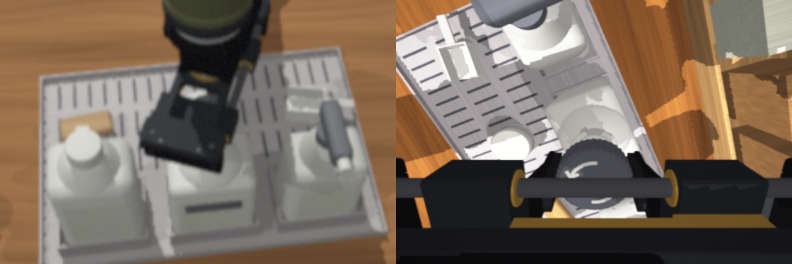

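The cap is held above the bottle, which stayed down in its well, and the load at the wrist is close to zero. The cup stands on the tray and the neighbours, brush and scoop are where they were. I'm handing it in.

```bash
python3 -c "from bench import close_job; print(close_job())"
```

```text
the job is handed in; nothing more can be done
None
```

The job is done and was handed in at about 17.5 s, with no verdict reported.

- **Cup:** I lifted it off the middle bottle and stood it mouth down in the middle of the drip tray, at about (0.501, 0.007) m. I let go only after it touched the tray, at about 9 N. In the last wrist picture it was still standing there.
- **Cap:** I gripped it once at 60 N, pushed it down about 5.9 mm (about 10 N), turned it 1.20 rad anticlockwise and lifted it straight up. It is held upright, its lower edge roughly 3 cm above the bottle's mouth.
- **Bottle:** The vertical force stayed at 1 N or less during the lift, so the bottle was not pulled up. The last picture shows it standing in its well.
- **Other things:** The softener, spray, brush and scoop were found within 3 pixels of where they started.

**Checks that disagreed:**
- The network's last box for the bottle was wrong: it took in the whole rack, because the gripper hid the bottle. I relied on the picture and the force instead.
- The wrist and scene cameras differed by about 2 mm on the cap's position.
- The open mouth was hidden behind the cap, so I could not see it directly.

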